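# Take the back gauge off the strap punch

### The job

The next strap is too long for the back gauge of the punch press. Slide the red gauge along its T-track, out from beside the press arm, to the milled-open end, where its T-head comes up against a little stop screw, then lift it upright off the track and lay it in the grey tray. Go by feel: do not force the gauge, do not drop it, and leave everything else where it is.

Things in the scene. Friction and masses are not known exactly. Their poses are not given: they have to be found in the camera images.
- press: Punch press, grey-green casting on a plywood board, fixed. Origin: underside of the board; x across the T-track, y along it from its open end to the pillar, z up. In this frame, mm: board x -85 to 60, y -190 to 210, 16 thick; pillar x -25 to 35, y 137 to 195, 225 high; hand lever rises at x 26 to 63, y 5 to 150, to 362. Track, bolster and head: see the points
- track_end (a point): on the track's centre line, level with its top (32 mm above the bench), at the near face of the stop screw: press frame (-50, -150, 32) mm; axes as the press. The T-head's front end comes to rest below it. The lips are milled away for 26 mm from here along +y: only there can the head be lifted out. Screw 9 mm wide, its top 6 mm below this point
- track_mid (a point): on the track's centre line, level with its top, 150 mm along +y from track_end; axes as the press. Aluminium T-track 32 mm wide, 16 high, from 10 mm beyond track_end to 120 mm past this point; slot 10 mm wide between lips 4 thick, channel inside 20 wide, its floor 12 mm below the top; a plug closes the pillar end
- press_head (a point): middle of the underside of the overhanging press head, 138 mm above the bench, press frame (2, 6, 138) mm. Arm and head span press x -22 to 26, y -20 to 180, from here 87 mm up, so a gripper standing upright over the track fouls them beyond press y = -60: lean it away to the track's -x side there (30 degrees is enough). The punch hangs to 79 mm above the bench
- bolster (a point): centre of the top (40 mm above the bench) of the steel bolster under the punch, 52 x 150 mm, press frame (3, 48, 40) mm; its side stands 9 mm from the gauge's side, so no finger fits between
- gauge: red back gauge, 0.29 to 0.47 kg; origin: middle of its underside, which rides on the track's top; axes as the press at the start. A T-bolt with black knob (26 wide, top 52 mm up) goes through it: head 17 wide (x), 22 long (y), 5 thick, its top 5.5 mm below the underside, 1.5 mm play under the lips. Two guide keys 8 wide, 3 deep run in the slot. It slides with 1 to 4 N, held only by friction
- gauge_mid (a point): centre of the gauge's body, a block 36 (x, across the track) by 90 (y, along it) by 38 mm, 19 mm above its underside. A bar 46 x 6 x 16 juts from its +x side at y -36 mm, its middle 5 mm above this point. It starts 150 to 205 mm in y from track_end. The bolt is clamped up to 15 mm either way along y from the middle, so this point does not tell where the T-head is: push until the head meets the screw
- tray_in (a point): centre of the inner floor (5 mm above the bench) of the grey tray with green felt, outer size 160 (its x) by 200 (its y) by 30 mm high, wall 4 mm; fixed
- eyelet_bin: orange bin with sorted eyelets, divided in four, outer size 160 x 200 x 30 mm, fixed; origin under its centre. Not the place for the gauge; it and the tray may change places
- spare_die: bystander: steel punch die standing on the press's base board beside the track's open end, 26 mm wide, 36 mm high, origin at its foot
- hammer: bystander: hammer lying on the bench
- awl: bystander: awl with wooden handle lying on the bench in front of the press
- brush: bystander: brush lying on the bench
- thread_green: bystander: cone of olive thread, 72 mm wide, 118 mm high, origin at its foot
- thread_blue: bystander: cone of blue thread, same size
- glue_can: bystander: glue can 76 mm wide, 120 mm high, origin at its foot
Mind the look-alikes: they are no part of the job. What is meant by the gauge is not orange, and is the larger of those in its own colour.

How it is judged:
On the way, in this order (a step that is already met when the one before it is completed fails the run):
1. the gauge, still down on the track, has been slid to the open end (y of gauge_mid in the frame of track_end below 0.034 m and z of gauge_mid in the frame of track_end below 0.024 m and angle between gauge_mid's own z axis and vertical below 0.1 rad), for 0.1 s.
2. the gauge has been lifted up clear of the track at the open end, upright (z of gauge_mid in the frame of track_end above 0.035 m and angle between gauge_mid's own z axis and vertical below 0.35 rad), for 0.1 s.
At the end, for the whole second after the job is handed in: the gauge lies at rest in the grey tray: its centre within the tray's inner outline (72 mm either way in the tray's x, 92 mm in its y) and less than 45 mm above the tray's floor, released (x of gauge_mid in the frame of tray_in between -0.072 and 0.072 m and y of gauge_mid in the frame of tray_in between -0.092 and 0.092 m and z of gauge_mid in the frame of tray_in below 0.045 m and linear speed of gauge below 0.02 m/s); the robot touches nothing.
It fails at once if the gauge forced: more than 50 N between it and the press (contact force between gauge and press above 50 N).
It fails at once if the gauge dropped or flung: faster than 0.7 m/s out of the fingers (a fall of about 25 mm) (linear speed of gauge above 0.7 m/s and contact force between gauge and the fingers below 0.1 N).
It fails at once if another thing moved by more than 20 mm (distance of any of spare_die, hammer, awl, brush, thread_green, thread_blue, glue_can from where it was at the start of the episode above 0.02 m).
It also fails if it takes over 70 s, if anything falls off the work surface, if the arm or the gripper's body presses on something with over 40 N, if the wrist force passes 120 N, or if a joint passes its speed limit or range.

### The arm

A 6-joint arm with a two-finger parallel gripper is mounted at the origin on the work surface. World frame = base frame: x ahead of the robot, y to its left, z up, the work surface at z = 0. Lengths are in m, angles in rad, forces in N, time in s.
With the tool pointing down it reaches from about 0.3 to 0.85 m from the base axis. Payload 5.4 kg.
Tool frame: the origin (TCP) lies on the front face of the gripper's body, between the roots of the fingers; the fingertips stand 73 mm ahead of it and the grasp point (between the pads) lies hold_point_z ahead of it (hold_point_z is the distance from the TCP to the grasp point, in m); z points along the fingers, y is the direction in which the jaws open and shut (so a half turn about z gives the same grasp; the last joint's range is limited). The gripper opens to 85 mm and grips with 20 to 120 N. Pads are 22 mm wide; open, the fingers measure 114 mm over their backs; the gripper's body (76 mm by 85 mm) begins 54 mm behind the grasp point. The pads swing forward as they close: fully open they stand 13 mm farther back than shut.
Start: joints at [-1.413, 0.158, 1.597, -0, 1.386, -0.21], TCP at [0.207, -0.537, 0.304] pointing down, gripper open.
Joint ranges: [-2.91, 2.91], [-0.94, 2.29], [0.18, 2.7], [-1.29, 4.43], [0.17, 2.64], [-3, 3]. Speed limits (rad/s): [2.57, 2.57, 3.14, 3.14, 3.14, 3.14].

### API

Orientations are given as a 3x3 rotation matrix whose columns are the frame's x, y, z axes.
In Python, from rig import * gives the robot as it stands.
- The arm moves only by the tool play_rows, never from a script. Its argument "plan" is a list of rows, each a list of 3 entries, a list of its own where there are three numbers: the shift along the tool's x, y, z in m, then the turn, a rotation vector about the tool's x, y, z in rad, then the gripper's target within -1 to 1 (fully open at 1, half-way at 0, shut at -1). In form: [[[dx, dy, dz], [ax, ay, az], hand], ...]. A call has exactly 8 rows; each row is the pose to reach, as a shift and turn from the pose commanded when the call began, along the tool's axes at that moment; what a row does not reach only later rows make up. A row lasts 1/8 s, in which the tool goes at most 62.5 mm and 10.7 degrees, less where a joint would pass 70% of its speed; a pose out of reach is approached as far as the arm can. A call with a gripper value outside its range is refused whole. The fingers move at their own pace and stop on an object; "grip_force" is the grip in N (left out, the last holds). Time passes only in rows, so rows that repeat a pose let the fingers close, or fill a call up. It gives the time, the measured TCP pose, the force and the opening at its end, in the units of the state.
- state(): the state, without advancing time (a new reading comes with each control period).
- capture(name): name is "scene" or "side" or "wrist"; returns the picture (420x560x3 uint8, red, green, blue); there is no depth.
- camera_info(name): a dict with "fx", "fy", "cx", "cy" (pixels), "R" (3x3) and "t" (3): a world point X has camera coordinates R X + t. Camera axes: x right, y down, z forward; pixel columns grow to the right and rows downward; lengths in m; the calibration is good to about 2 mm. A picture is of the moment at which its call begins: read the wrist's pose just before it. camera_info takes no time and is no camera call; for the wrist camera it gives the pose at the moment of the call.
- job_done(): hands the job in, once; it reports no verdict.
Trained networks look in the newest picture that a camera, given by its name, has taken for a name from the list of things; names that differ only in an ending like _2 or _b are one class to them, and where a whole thing is asked for, a point or a joint stands for the part that bears it (a point fixed in the world has none). Each returns a list of dicts, best first, with "conf" (0 to 1); they miss things now and then, are a little off and sometimes report something else, mostly with a low value. They report only what shows in the picture. A call takes as long as a camera call. They do not tell look-alikes from the thing itself.
- find_in(camera, label): "uv" ([column, row] in pixels, amid what is visible of it).
The state is a dict: "t": time; "joint_positions": joint angles; "qvel": joint speeds; "joint_torque": joint torques, N m; "tool_pos": TCP position; "tcp_rot": TCP orientation; "ft_force": force on the tool from outside, world axes, zero at the start; "moment": the same for the moment, N m; "gripper_width": finger opening in m.
Only numpy, scipy, OpenCV 4.12 (cv2) and the standard library are available. Lean on these libraries where they do the work, as an engineer would, in place of code of your own. Each camera call takes 0.05 s, during which the arm holds its last target. There are 200 camera calls.

## Working session

There is one attempt and no reset: what is moved stays moved. The work goes in short steps, Python scripts to look and compute and a tool call to move; the robot and the scene stay as the last step left them, time stands still between calls to the robot, and variables do not carry over. Pictures are saved under pics/ and viewed, on a budget of 10 in all, crops included, one or two more only if the job needs it, and the job is handed in when it is done.

Besides the shell and the picture viewer there is one more tool, called as name([rows], argument=value, ...), one row to a line, values as JSON. play_rows: Moves the arm, as the interface text tells. Its arguments: {"type":"object","properties":{"plan":{"type":"array"},"grip_force":{"type":"number"}},"required":["plan"]}

```bash
ls; mkdir -p pics
python3 - <<'E'
from rig import *
import cv2,numpy as np
ims=[]
for n in ["scene","side","wrist"]:
    im=capture(n); cv2.imwrite(f"pics/{n}0.png",im[:,:,::-1])
    c=camera_info(n); print(n,c["fx"],c["fy"],c["cx"],c["cy"],np.round(c["R"],4).tolist(),np.round(c["t"],4).tolist())
    for l in ["press","gauge","gauge_mid","track_end","track_mid","press_head","bolster","tray_in","eyelet_bin","spare_die","awl","hammer","brush","thread_green","thread_blue","glue_can"]:
        r=find_in(n,l); print(l,[(np.round(d["uv"],0).tolist(),round(d["conf"],2)) for d in r[:3]])
print(state())
E
```

```text
pics
scene 435.26715842064016 435.26715842064016 279.6367095090076 213.35099763133192 [[0.2634, 0.9647, 0.004], [0.859, -0.2327, -0.456], [-0.4389, 0.1236, -0.89]] [-0.1293, -0.4417, 1.4039]
press [([355.0, 230.0], 0.94)]
gauge [([407.0, 300.0], 0.69), ([296.0, 191.0], 0.66), ([335.0, 223.0], 0.56)]
gauge_mid [([296.0, 191.0], 0.77), ([332.0, 227.0], 0.51)]
track_end [([356.0, 236.0], 0.78)]
track_mid [([354.0, 229.0], 0.79)]
press_head [([356.0, 234.0], 0.78)]
bolster [([354.0, 230.0], 0.71)]
tray_in [([153.0, 215.0], 0.65)]
eyelet_bin [([359.0, 139.0], 0.98)]
spare_die [([306.0, 307.0], 0.26)]
awl [([239.0, 198.0], 0.8), ([356.0, 235.0], 0.36)]
hammer [([200.0, 312.0], 0.81), ([456.0, 214.0], 0.7)]
brush [([454.0, 214.0], 0.87)]
thread_green [([302.0, 307.0], 0.98), ([356.0, 238.0], 0.51)]
thread_blue [([338.0, 299.0], 0.78)]
glue_can [([113.0, 294.0], 0.74)]
side 449.26752161721805 449.26752161721805 289.38987134867534 206.8064867854329 [[-0.993, -0.1174, -0.0135], [-0.077, 0.7295, -0.6796], [0.0896, -0.6738, -0.7334]] [0.5697, 0.1233, 1.2261]
press [([253.0, 273.0], 0.85)]
gauge 
[... 1170 characters left out ...]
8616769e+00, -2.10101365e-01]), 'qvel': array([ 3.20812395e-05, -5.32989838e-04,  6.20049345e-04,  1.24898295e-04,
        1.24614976e-03, -3.81421492e-04]), 'joint_torque': array([ 4.77328172e-05, -3.96004736e+01, -3.31693876e+01, -1.75084779e-04,
        4.03031399e-04,  5.02872410e-06]), 'tool_pos': array([ 0.20673456, -0.53654992,  0.30390538]), 'tcp_rot': array([[ 9.33121917e-01,  3.59560131e-01,  3.03558597e-05],
       [ 3.59560132e-01, -9.33121916e-01, -3.38345568e-05],
       [ 1.61601603e-05,  4.24865234e-05, -9.99999999e-01]]), 'ft_force': array([-0.28541794,  0.08422293,  0.17256592]), 'moment': array([-0.03754542,  0.04061982,  0.03554003]), 'gripper_width': 0.08561891128939861}
```

Run:
```python
import cv2
for n in ["scene","side"]:
    im=cv2.imread(f"pics/{n}0.png"); cv2.imwrite(f"pics/{n}0b.png",cv2.resize(im,(800,600),interpolation=cv2.INTER_CUBIC))
```

```text
(no output)
```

View pics/scene0b.png

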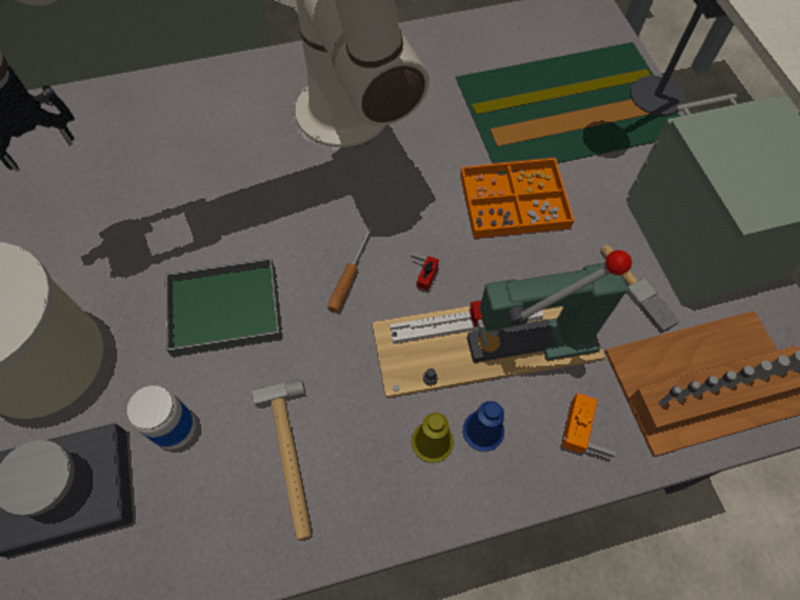

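View pics/side0b.png

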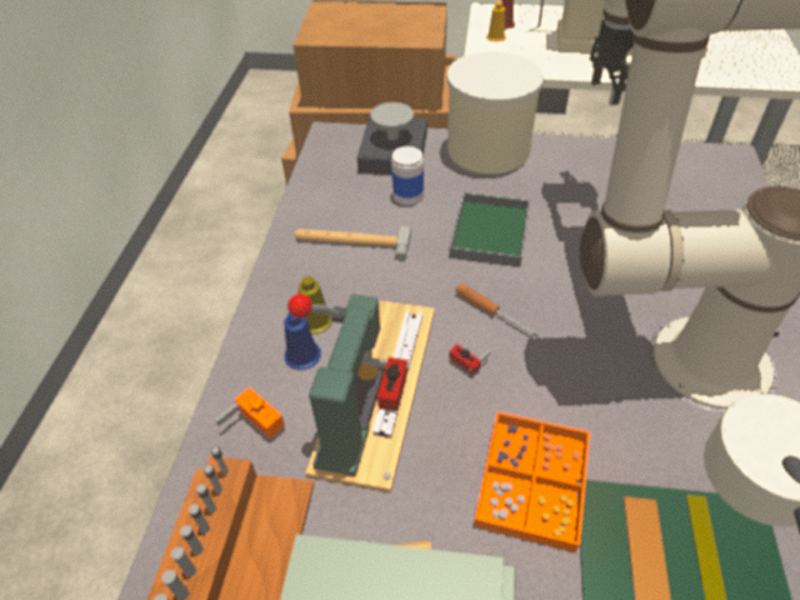

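```bash
cat > h.py <<'E'
import numpy as np, cv2, json
from scipy.optimize import least_squares
from scipy.spatial.transform import Rotation as Ro
def proj(c,X):
    X=np.atleast_2d(X); p=X@np.array(c["R"]).T+np.array(c["t"])
    return np.c_[c["fx"]*p[:,0]/p[:,2]+c["cx"], c["fy"]*p[:,1]/p[:,2]+c["cy"]]
def w(pose,P):
    P=np.atleast_2d(P)/1000.; x,y,a=pose; c,s=np.cos(a),np.sin(a)
    return P@np.array([[c,-s,0],[s,c,0],[0,0,1]]).T+[x,y,0]
def fit(obs,p0):  # obs: list of (cam, P mm, uv)
    f=lambda p: np.concatenate([(proj(c,w(p,P))[0]-uv) for c,P,uv in obs])
    return least_squares(f,p0,loss="soft_l1")
E
python3 - <<'E'
from h import *; from rig import *
S,D=camera_info("scene"),camera_info("side"); k=.7
o=[(S,(-85,-190,16),(373,322)),(S,(60,-190,16),(388,393)),(S,(60,210,16),(604,358)),
(D,(-85,-190,16),(434,306)),(D,(-85,210,16),(388,484)),(D,(60,210,16),(308,472)),(D,(-50,-160,32),(417,315))]
o=[(c,P,np.array(u)*k) for c,P,u in o]
best=min((fit(o,[.55,-.1,a]) for a in np.arange(-3,3,.5)),key=lambda r:r.cost)
print(best.x,best.cost,np.round(best.fun.reshape(-1,2),1).tolist())
p=best.x
for n in ("scene","side"):
    c=camera_info(n); im=cv2.imread(f"pics/{n}0.png")
    if n=="scene": u0,v0,ww,hh,z=255,160,180,126,4.4
    else: u0,v0,ww,hh,z=205,195,150,150,4
    cr=cv2.resize(im[v0:v0+hh,u0:u0+ww],None,fx=z,fy=z,interpolation=cv2.INTER_CUBIC)
    for i in range(0,ww,20): cv2.line(cr,(int(i*z),0),(int(i*z),6),(255,255,255),1);cv2.putText(cr,str(u0+i),(int(i*z),18),0,.4,(255,255,255),1)
    for i in range(0,hh,20): cv2.line(cr,(0,int(i*z)),(6,int(i*z)),(255,255,255),1);cv2.putText(cr,str(v0+i),(8,int(i*z)+4),0,.4,(255,255,255),1)
    for P in [(-85,-190,16),(60,-190,16),(60,210,16),(-85,210,16),(-66,-160,32),(-34,-160,32),(-66,120,32),(-34,120,32),(-50,-150,32),(-22,-20,225),(26,-20,225),(-22,180,225)]:
        q=(proj(c,w(p,P))[0]-[u0,v0])*z; cv2.circle(cr,tuple(int(a) for a in q),3,(255,0,255),1)
    cv2.imwrite(f"pics/{n}_c.png",cr)
E
```

```text
[ 0.63946641  0.11683912 -0.08886182] 10.829478345701412 [[-0.5, -1.3], [-1.8, 0.8], [1.1, -0.9], [0.3, 0.8], [0.9, 2.5], [-2.8, -0.5], [-1.7, -3.4]]
```

View pics/scene_c.png

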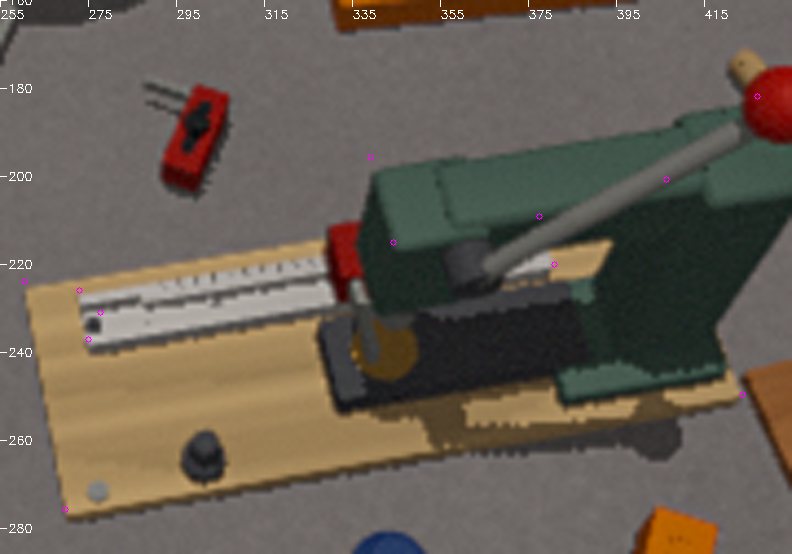

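View pics/side_c.png

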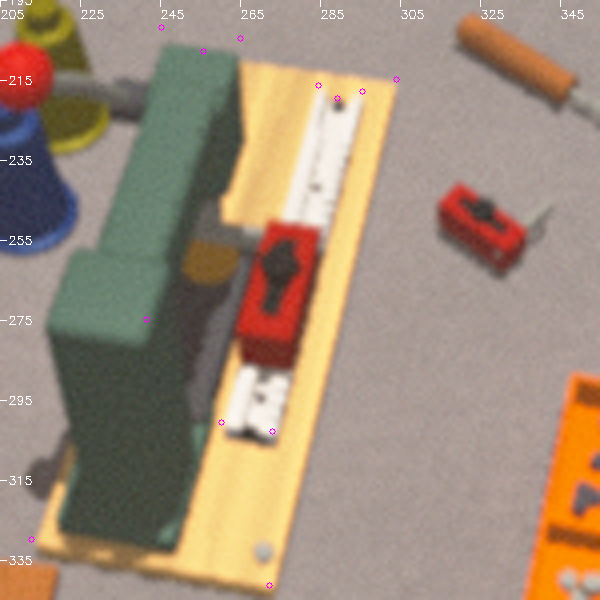

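Run:
```python
from h import *; from rig import *
S,D=camera_info("scene"),camera_info("side")
o=[(S,(-85,-190,16),(260.7,225.9)),(S,(60,-190,16),(270.7,277.5)),(S,(60,210,16),(423.2,250.6)),(S,(-66,-160,32),(273.2,227.7)),
(D,(-85,-190,16),(304.2,215.8)),(D,(-85,210,16),(273.7,341)),(D,(60,210,16),(214.5,331.5)),(D,(-34,-160,32),(285.5,217)),(D,(-66,-160,32),(295.5,219)),(D,(-66,120,32),(273.7,305)),(D,(-34,120,32),(261.2,302.5))]
for oo in (o,o[:4],o[4:]):
    b=fit(oo,[.64,.11,-.09]); print(b.x,np.round(b.fun.reshape(-1,2),1).tolist())
p=fit(o,[.64,.11,-.09]).x; print(p)
# gauge: top face y from side centre
for uv,cx in (((275.2,266.2),D),):
    f=lambda q:(proj(cx,w(p,(q[0],q[1],70)))[0]-uv); print("gauge",least_squares(f,[-50,20]).x)
f=lambda q:proj(S,w(p,(-68,q[0],70)))[0]-np.array([330/4.4+255,228/4.4+160]); print("gauge -y face",least_squares(f,[0]).x)
k=.7
To=[(S,(-80,-100,30),(166,264)),(S,(-80,100,30),(272,260)),(S,(80,100,30),(281,340)),(S,(80,-100,30),(168,352)),(D,0,0)]
def ray(c,uv,z):
    R=np.array(c["R"]);o=-R.T@np.array(c["t"]);d=R.T@[(uv[0]-c["cx"])/c["fx"],(uv[1]-c["cy"])/c["fy"],1]; return (o+d*(z-o[2])/d[2])[:2]
for c,L in ((S,[(166,264),(272,260),(281,340),(169,352)]),(D,[(463,195),(528,203),(521,264),(451,256)])):
    print([np.round(ray(c,np.array(u)*k,.03),3).tolist() for u in L])
for n,u in (("awl",(239,198)),("die",(430,376)),("smallred",(427,272))): print(n,ray(S,np.array(u)*(1 if n=="awl" else k),.02))
print(w(p,[(-50,-150,32),(-50,0,32),(2,6,138)]))
```

```text
[ 0.63907993  0.11858325 -0.07660925] [[0.3, -1.3], [0.2, -1.1], [1.2, -2.2], [0.2, -1.2], [-0.7, -0.8], [0.0, 0.8], [-0.7, -0.5], [-1.4, -0.4], [-0.4, -0.9], [0.2, -1.8], [-0.2, -1.4]]
[ 0.64294114  0.11634963 -0.08197731] [[-0.1, -0.2], [-0.5, 0.2], [1.0, -0.2], [-0.1, -0.0]]
[ 0.63743838  0.12051457 -0.0820991 ] [[0.1, -0.1], [0.1, 1.7], [-0.7, 0.2], [-0.6, 0.2], [0.4, -0.2], [0.4, -0.9], [0.1, -0.6]]
[ 0.63907993  0.11858325 -0.07660925]
gauge [-52.93630546  38.64841752]
gauge -y face [-14.19937343]
[[0.327, -0.416], [0.371, -0.22], [0.54, -0.233], [0.511, -0.428]]
[[0.503, -0.416], [0.35, -0.401], [0.365, -0.194], [0.515, -0.204]]
awl [ 0.44875931 -0.10243557]
die [0.672013  0.0060159]
smallred [0.46829859 0.06059957]
[[ 0.57774643 -0.02715008  0.032     ]
 [ 0.58922658  0.12240997  0.032     ]
 [ 0.64153327  0.12441258  0.138     ]]
```

```bash
cat >> h.py <<'E'
YAW=-0.080; P0=(0.6395,0.1185,YAW)
Px=np.array([np.cos(YAW),np.sin(YAW),0]); Py=np.array([-np.sin(YAW),np.cos(YAW),0]); Z=np.array([0,0,1.])
def rot(lean):   # tool x=+press y, jaws along press x, leaned (deg) to -x
    a=np.radians(lean); z=np.sin(a)*Px-np.cos(a)*Z; return np.c_[Py,np.cross(z,Py),z]
def plan(s,pos,R):
    R0=np.array(s["tcp_rot"]); return np.round(R0.T@(np.array(pos)-s["tool_pos"]),4).tolist(), np.round(Ro.from_matrix(R0.T@R).as_rotvec(),3).tolist()
E
python3 - <<'E'
import rig; print([n for n in dir(rig) if n[0]!='_'], getattr(rig,"hold_point_z",None))
from h import *; s=rig.state(); print(s["t"],plan(s,[.50,.07,.30],rot(20)))
E
```

```text
['Unreachable', 'camera_info', 'capture', 'find_in', 'hold_point_z', 'job_done', 'state'] 0.0539
2.55 ([0.4917, -0.4605, 0.0039], [-0.311, 0.196, -1.111])
```

play_rows([
  [[0.06, -0.056, 0], [-0.03, 0.02, -0.12], -1],
  [[0.12, -0.112, 0], [-0.06, 0.04, -0.24], -1],
  [[0.17, -0.16, 0], [-0.1, 0.06, -0.36], -1],
  [[0.215, -0.2, 0], [-0.13, 0.08, -0.48], -1],
  [[0.26, -0.24, 0], [-0.17, 0.1, -0.6], -1],
  [[0.305, -0.28, 0], [-0.2, 0.12, -0.72], -1],
  [[0.35, -0.325, 0], [-0.23, 0.14, -0.84], -1],
  [[0.395, -0.365, 0.002], [-0.26, 0.165, -0.95], -1],
])

```text
t: 3.55
tool_pos: [0.4278, -0.086, 0.3033]
tcp_rot: [[0.236, 0.927, 0.291], [0.971, -0.233, -0.047], [0.025, 0.294, -0.956]]
ft_force: [0.7, -0.4, -0.7]
gripper_width: -0.0004
```

Run:
```python
from h import *; import rig; s=rig.state(); print(s["t"],s["tool_pos"],s["joint_positions"],plan(s,[.50,.07,.30],rot(20)))
```

```text
3.55 [ 0.42777529 -0.08596692  0.30326012] [-0.53779741 -0.42400711  2.14301522  0.12000121  1.1461663  -0.32979013] ([0.1685, 0.0297, 0.0169], [-0.049, 0.027, -0.158])
```

play_rows([
  [[0.045, 0.008, 0.004], [-0.012, 0.007, -0.04], -1],
  [[0.09, 0.016, 0.008], [-0.024, 0.014, -0.08], -1],
  [[0.13, 0.023, 0.012], [-0.036, 0.02, -0.12], -1],
  [[0.155, 0.028, 0.015], [-0.045, 0.025, -0.15], -1],
  [[0.169, 0.03, 0.017], [-0.049, 0.027, -0.158], -1],
  [[0.169, 0.03, 0.017], [-0.049, 0.027, -0.158], -1],
  [[0.169, 0.03, 0.017], [-0.049, 0.027, -0.158], -1],
  [[0.169, 0.03, 0.017], [-0.049, 0.027, -0.158], -1],
])

```text
t: 4.55
tool_pos: [0.5003, 0.0675, 0.2995]
tcp_rot: [[0.085, 0.937, 0.339], [0.996, -0.08, -0.028], [0.001, 0.34, -0.94]]
ft_force: [-0.5, -2.1, 0.7]
gripper_width: 0.0001
```

Run:
```python
from h import *; import rig; s=rig.state(); print(s["t"],s["tool_pos"],s["tcp_rot"])
c=rig.camera_info("wrist"); im=rig.capture("wrist"); cv2.imwrite("pics/w1.png",im[:,:,::-1])
json.dump({k:np.array(v).tolist() for k,v in c.items()},open("w1.json","w"))
z=800/560; cr=cv2.resize(im[:,:,::-1],(800,600),interpolation=cv2.INTER_CUBIC)
for P in [(-85,-190,16),(60,-190,16),(-85,210,16),(-66,-160,32),(-34,-160,32),(-66,120,32),(-34,120,32),(-50,-150,32),(-22,-20,225),(-22,-20,138),(-23,-27,40)]:
    q=proj(c,w(P0,P))[0]*z; cv2.circle(cr,tuple(int(a) for a in q),3,(255,0,255),1)
cv2.imwrite("pics/w1b.png",cr)
```

```text
4.55 [0.50031215 0.06751051 0.29953685] [[ 8.48862020e-02  9.37066944e-01  3.38673701e-01]
 [ 9.96390186e-01 -8.01610641e-02 -2.79428112e-02]
 [ 9.64159610e-04  3.39823111e-01 -9.40488875e-01]]
```

View pics/w1b.png

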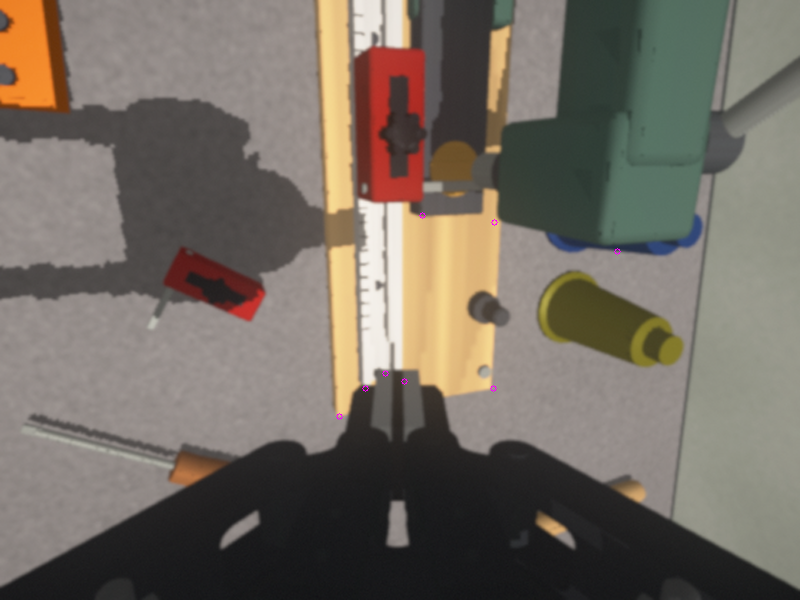

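```bash
cat >> h.py <<'E'
def ray(c,uv,z):
    R=np.array(c["R"]);o=-R.T@np.array(c["t"]);d=R.T@[(uv[0]-c["cx"])/c["fx"],(uv[1]-c["cy"])/c["fy"],1]; return (o+d*(z-o[2])/d[2])
def inpress(X,p=P0):
    d=np.array(X)-[p[0],p[1],0]; return np.round(np.array([d@Px,d@Py,d[2]])*1000,1)
E
python3 - <<'E'
from h import *; c=json.load(open("w1.json")); k=.7
for n,u,z in [("top c",(371,48),.07),("top c",(424,50),.07),("top c",(371,198),.07),("top c",(424,201),.07),("knob",(404,133),.084),("bd",(338,414),.016),("bd",(492,388),.016),("arm",(500,222),.138),("boltop",(420,213),.04),("low gauge edge",(362,203),.032)]:
    print(n,inpress(ray(c,np.array(u)*k,z)))
s=json
E
```

```text
top c [-68.3  73.3  70. ]
top c [-35.5  74.2  70. ]
top c [-70.1 -10.7  70. ]
top c [-34.4 -13.8  70. ]
knob [-53.4  27.   84. ]
bd [ -85.8 -187.6   16. ]
bd [  58.  -189.5   16. ]
arm [-19.  -19.8 138. ]
boltop [-24.7 -25.   40. ]
low gauge edge [-65.3 -17.2  32. ]
```

Run:
```python
from h import *; import rig
D=rig.camera_info("side"); W=json.load(open("w1.json"))
def pm(c): K=np.array([[c["fx"],0,c["cx"]],[0,c["fy"],c["cy"]],[0,0,1]]); return K@np.c_[c["R"],c["t"]]
for a,b in (((275.25,260.5),(404*.7,133*.7)),((285.5,252.3),(371*.7,198*.7))):
    X=cv2.triangulatePoints(pm(D),pm(W),np.array(a,float).reshape(2,1),np.array(b,float).reshape(2,1)); print(inpress((X[:3]/X[3]).ravel()))
s=rig.state(); R=rot(30)
tip=w(P0,(-52,100,48))[0]; T=tip-.073*R[:,2]
print(inpress(s["tool_pos"]),plan(s,T-.1*R[:,2],R),plan(s,T,R))
```

```text
[-51.4  27.3  78.3]
[-69.3 -11.   66.7]
[-134.6  -61.9  299.5] ([0.1618, -0.039, 0.0942], [-0.177, 0.001, -0.005]) ([0.1619, -0.0214, 0.1927], [-0.177, 0.001, -0.005])
```

play_rows([
  [[0.04, -0.01, 0.02], [-0.04, 0, 0], -1],
  [[0.08, -0.02, 0.045], [-0.09, 0, 0], -1],
  [[0.12, -0.03, 0.07], [-0.13, 0, -0.003], -1],
  [[0.15, -0.037, 0.09], [-0.16, 0, -0.005], -1],
  [[0.162, -0.039, 0.095], [-0.177, 0, -0.005], -1],
  [[0.162, -0.034, 0.12], [-0.177, 0, -0.005], -1],
  [[0.162, -0.03, 0.145], [-0.177, 0, -0.005], -1],
  [[0.162, -0.028, 0.155], [-0.177, 0, -0.005], -1],
])

```text
t: 5.6
tool_pos: [0.54, 0.227, 0.1429]
tcp_rot: [[0.08, 0.864, 0.496], [0.997, -0.069, -0.041], [-0.002, 0.498, -0.867]]
ft_force: [0.0, 0.1, 0.0]
gripper_width: 0.0002
```

Run:
```python
from h import *; import rig
s=rig.state(); R=rot(30); c=rig.camera_info("wrist")
im=rig.capture("wrist"); cv2.imwrite("pics/w2.png",im[:,:,::-1])
tip=w(P0,(-52,100,48))[0]; T=tip-.073*R[:,2]
print(s["t"],inpress(s["tool_pos"]),inpress(s["tool_pos"]+.073*s["tcp_rot"][:,2]),plan(s,T,R),s["ft_force"])
```

```text
5.6 [-107.8  100.2  142.9] [-71.4 100.1  79.6] ([-0.0001, 0.001, 0.0371], [-0.002, 0.002, 0.001]) [0.00253606 0.05942199 0.02579341]
```

View pics/w2.png

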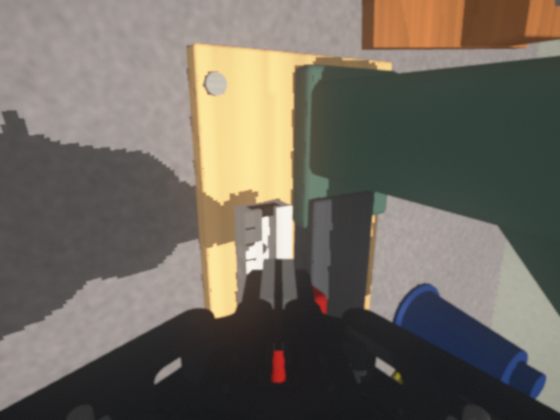

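play_rows([
  [[0, 0, 0.01], [0, 0, 0], -1],
  [[0, 0, 0.02], [0, 0, 0], -1],
  [[0, 0.001, 0.03], [0, 0, 0], -1],
  [[0, 0.001, 0.035], [0, 0, 0], -1],
  [[0, 0.001, 0.037], [0, 0, 0], -1],
  [[-0.003, 0.001, 0.037], [0, 0, 0], -1],
  [[-0.006, 0.001, 0.037], [0, 0, 0], -1],
  [[-0.009, 0.001, 0.037], [0, 0, 0], -1],
])

```text
t: 6.65
tool_pos: [0.5588, 0.217, 0.113]
tcp_rot: [[0.079, 0.863, 0.499], [0.997, -0.068, -0.04], [-0.001, 0.5, -0.866]]
ft_force: [0.5, 0.2, 0.1]
gripper_width: 0.0001
```

play_rows([
  [[-0.005, 0, 0], [0, 0, 0], -1],
  [[-0.01, 0, 0], [0, 0, 0], -1],
  [[-0.016, 0, 0], [0, 0, 0], -1],
  [[-0.024, 0, 0], [0, 0, 0], -1],
  [[-0.032, 0, 0], [0, 0, 0], -1],
  [[-0.04, 0, 0], [0, 0, 0], -1],
  [[-0.048, 0, 0], [0, 0, 0], -1],
  [[-0.056, 0, 0], [0, 0, 0], -1],
])

```text
t: 7.65
tool_pos: [0.5543, 0.1608, 0.1129]
tcp_rot: [[0.079, 0.863, 0.498], [0.997, -0.068, -0.04], [-0.001, 0.5, -0.866]]
ft_force: [0.3, 2.4, 0.6]
gripper_width: 0.0002
```

play_rows([
  [[-0.009, 0, 0], [0, 0, 0], -1],
  [[-0.019, 0, 0], [0, 0, 0], -1],
  [[-0.03, 0, 0], [0, 0, 0], -1],
  [[-0.041, 0, 0], [0, 0, 0], -1],
  [[-0.052, 0, 0], [0, 0, 0], -1],
  [[-0.062, 0, 0], [0, 0, 0], -1],
  [[-0.071, 0, 0], [0, 0, 0], -1],
  [[-0.078, 0, 0], [0, 0, 0], -1],
])

```text
t: 8.7
tool_pos: [0.548, 0.0832, 0.1128]
tcp_rot: [[0.079, 0.864, 0.498], [0.997, -0.068, -0.04], [-0.001, 0.5, -0.866]]
ft_force: [-0.1, 1.9, 0.8]
gripper_width: 0.0002
```

Run:
```python
from h import *; import rig
s=rig.state(); print(s["t"],inpress(s["tool_pos"]),s["ft_force"])
im=rig.capture("side"); cv2.imwrite("pics/s3.png",cv2.resize(im[190:300,230:340,::-1],None,fx=5,fy=5,interpolation=cv2.INTER_CUBIC))
```

```text
8.7 [-88.4 -42.5 112.8] [-0.09885609  1.92996634  0.79456681]
```

View pics/s3.png

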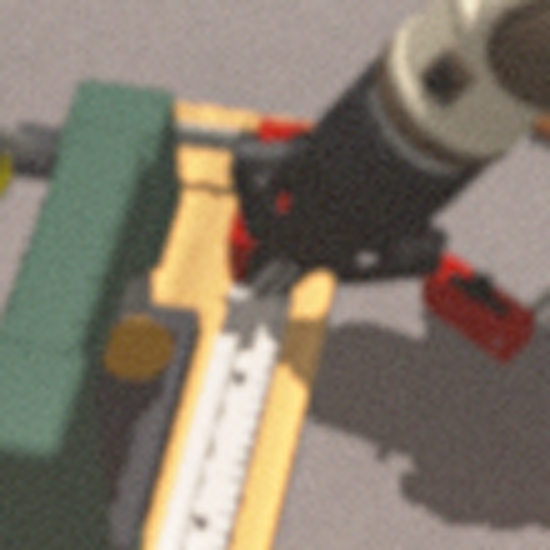

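play_rows([
  [[-0.004, 0, 0], [0, 0, 0], -1],
  [[-0.008, 0, 0], [0, 0, 0], -1],
  [[-0.012, 0, 0], [0, 0, 0], -1],
  [[-0.015, 0, 0], [0, 0, 0], -1],
  [[-0.018, 0, 0], [0, 0, 0], -1],
  [[-0.02, 0, 0], [0, 0, 0], -1],
  [[-0.022, 0, 0], [0, 0, 0], -1],
  [[-0.0235, 0, 0], [0, 0, 0], -1],
])

```text
t: 9.75
tool_pos: [0.5462, 0.0601, 0.1128]
tcp_rot: [[0.079, 0.864, 0.498], [0.997, -0.068, -0.04], [-0.001, 0.5, -0.866]]
ft_force: [1.0, 2.3, -1.2]
gripper_width: -0.0001
```

play_rows([
  [[-0.0005, 0, 0], [0, 0, 0], -1],
  [[-0.001, 0, 0], [0, 0, 0], -1],
  [[-0.0015, 0, 0], [0, 0, 0], -1],
  [[-0.002, 0, 0], [0, 0, 0], -1],
  [[-0.0025, 0, 0], [0, 0, 0], -1],
  [[-0.003, 0, 0], [0, 0, 0], -1],
  [[-0.0035, 0, 0], [0, 0, 0], -1],
  [[-0.004, 0, 0], [0, 0, 0], -1],
])

```text
t: 10.75
tool_pos: [0.546, 0.0562, 0.1129]
tcp_rot: [[0.079, 0.863, 0.498], [0.997, -0.068, -0.04], [-0.001, 0.5, -0.866]]
ft_force: [0.2, 1.9, -1.0]
gripper_width: 0.0001
```

Run:
```python
from h import *; import rig
s=rig.state(); print(s["t"],inpress(s["tool_pos"]),s["ft_force"])
S=rig.camera_info("scene"); im=rig.capture("scene"); z=4.4;u0,v0=240,180
cr=cv2.resize(im[v0:v0+126,u0:u0+180,::-1],None,fx=z,fy=z,interpolation=cv2.INTER_CUBIC); cv2.imwrite("pics/sc3.png",cr)
```

```text
10.75 [-88.2 -69.6 112.9] [ 0.24057083  1.87641385 -0.96929603]
```

View pics/sc3.png

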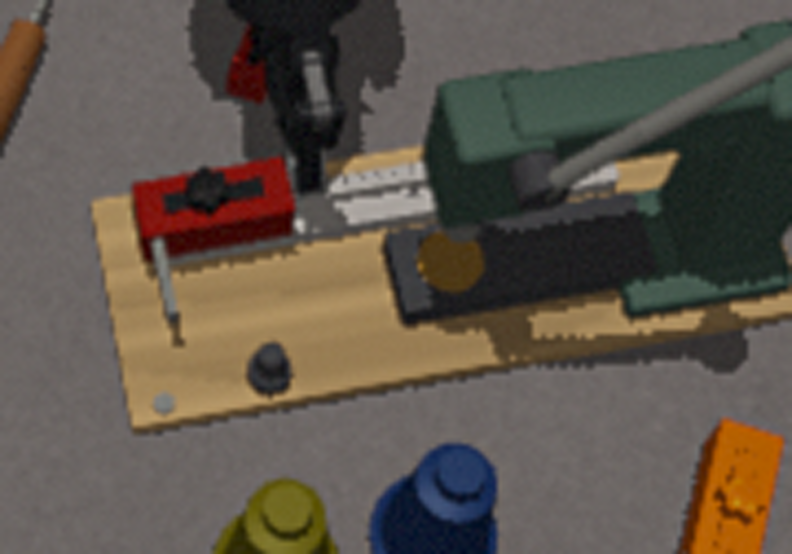

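play_rows([
  [[-0.0005, 0, 0], [0, 0, 0], -1],
  [[-0.001, 0, 0], [0, 0, 0], -1],
  [[-0.0015, 0, 0], [0, 0, 0], -1],
  [[-0.002, 0, 0], [0, 0, 0], -1],
  [[-0.0025, 0, 0], [0, 0, 0], -1],
  [[-0.003, 0, 0], [0, 0, 0], -1],
  [[-0.003, 0, 0], [0, 0, 0], -1],
  [[-0.003, 0, 0], [0, 0, 0], -1],
])

```text
t: 11.8
tool_pos: [0.5458, 0.0531, 0.1129]
tcp_rot: [[0.079, 0.863, 0.498], [0.997, -0.068, -0.04], [-0.001, 0.5, -0.866]]
ft_force: [0.3, 1.4, -0.7]
gripper_width: -0.0002
```

play_rows([
  [[-0.0004, 0, 0], [0, 0, 0], -1],
  [[-0.0008, 0, 0], [0, 0, 0], -1],
  [[-0.0012, 0, 0], [0, 0, 0], -1],
  [[-0.0016, 0, 0], [0, 0, 0], -1],
  [[-0.002, 0, 0], [0, 0, 0], -1],
  [[-0.002, 0, 0], [0, 0, 0], -1],
  [[-0.002, 0, 0], [0, 0, 0], -1],
  [[-0.002, 0, 0], [0, 0, 0], -1],
])

```text
t: 12.8
tool_pos: [0.5456, 0.0512, 0.1129]
tcp_rot: [[0.079, 0.863, 0.498], [0.997, -0.068, -0.04], [-0.001, 0.5, -0.866]]
ft_force: [0.6, 2.1, -0.8]
gripper_width: -0.0
```

play_rows([
  [[-0.0005, 0, 0], [0, 0, 0], -1],
  [[-0.001, 0, 0], [0, 0, 0], -1],
  [[-0.0015, 0, 0], [0, 0, 0], -1],
  [[-0.002, 0, 0], [0, 0, 0], -1],
  [[-0.0025, 0, 0], [0, 0, 0], -1],
  [[-0.0025, 0, 0], [0, 0, 0], -1],
  [[-0.0025, 0, 0], [0, 0, 0], -1],
  [[-0.0025, 0, 0], [0, 0, 0], -1],
])

```text
t: 13.8
tool_pos: [0.5454, 0.0487, 0.1129]
tcp_rot: [[0.079, 0.863, 0.498], [0.997, -0.068, -0.04], [-0.001, 0.5, -0.866]]
ft_force: [-1.2, 1.5, -0.7]
gripper_width: -0.0005
```

play_rows([
  [[-0.0005, 0, 0], [0, 0, 0], -1],
  [[-0.001, 0, 0], [0, 0, 0], -1],
  [[-0.0015, 0, 0], [0, 0, 0], -1],
  [[-0.002, 0, 0], [0, 0, 0], -1],
  [[-0.002, 0, 0], [0, 0, 0], -1],
  [[-0.002, 0, 0], [0, 0, 0], -1],
  [[-0.002, 0, 0], [0, 0, 0], -1],
  [[-0.002, 0, 0], [0, 0, 0], -1],
])

```text
t: 14.8
tool_pos: [0.5452, 0.0467, 0.1129]
tcp_rot: [[0.079, 0.863, 0.498], [0.997, -0.068, -0.04], [-0.001, 0.5, -0.866]]
ft_force: [-0.6, 0.8, -0.1]
gripper_width: -0.0
```

play_rows([
  [[-0.0005, 0, 0], [0, 0, 0], -1],
  [[-0.001, 0, 0], [0, 0, 0], -1],
  [[-0.0015, 0, 0], [0, 0, 0], -1],
  [[-0.002, 0, 0], [0, 0, 0], -1],
  [[-0.002, 0, 0], [0, 0, 0], -1],
  [[-0.002, 0, 0], [0, 0, 0], -1],
  [[-0.002, 0, 0], [0, 0, 0], -1],
  [[-0.002, 0, 0], [0, 0, 0], -1],
])

```text
t: 15.8
tool_pos: [0.5451, 0.0447, 0.1129]
tcp_rot: [[0.079, 0.863, 0.498], [0.997, -0.068, -0.04], [-0.001, 0.5, -0.866]]
ft_force: [-0.3, 1.1, -1.1]
gripper_width: 0.0
```

Run:
```python
from h import *; import rig
s=rig.state(); print(s["t"],inpress(s["tool_pos"]),s["ft_force"],s["moment"])
c=rig.camera_info("scene"); im=rig.capture("scene"); cv2.imwrite("pics/sc4.png",im[:,:,::-1])
h=cv2.cvtColor(im,cv2.COLOR_RGB2HSV); m=((h[...,0]<8)|(h[...,0]>173))&(h[...,1]>140)&(h[...,2]>50)
n,l,st,ce=cv2.connectedComponentsWithStats(m.astype(np.uint8))
for i in range(1,n):
    if st[i,4]>40: print(st[i],ce[i],inpress(ray(c,ce[i],.06)))
for y in (-190,-185,-180,-175): print(y,proj(c,w(P0,[(-68,y,70),(-32,y,70),(-32,y,32)])).round(1).tolist())
```

```text
15.8 [-88.2 -81.1 112.9] [-0.27842875  1.12403777 -1.07107012] [0.22671642 0.26862585 0.0779034 ]
[424 175  18  18 248] [432.40725806 183.24596774] [-100.2  274.5   60. ]
[266 216  37  24 478] [284.46025105 228.20292887] [ -43. -136.   60.]
-190 [[261.4, 221.2], [263.9, 234.1], [264.3, 240.3]]
-185 [[263.4, 220.9], [265.9, 233.8], [266.2, 240.0]]
-180 [[265.4, 220.6], [267.9, 233.4], [268.2, 239.6]]
-175 [[267.3, 220.2], [269.9, 233.1], [270.1, 239.3]]
```

play_rows([
  [[-0.0005, 0, 0], [0, 0, 0], -1],
  [[-0.001, 0, 0], [0, 0, 0], -1],
  [[-0.0015, 0, 0], [0, 0, 0], -1],
  [[-0.002, 0, 0], [0, 0, 0], -1],
  [[-0.002, 0, 0], [0, 0, 0], -1],
  [[-0.002, 0, 0], [0, 0, 0], -1],
  [[-0.002, 0, 0], [0, 0, 0], -1],
  [[-0.002, 0, 0], [0, 0, 0], -1],
])

```text
t: 16.85
tool_pos: [0.5451, 0.0433, 0.1133]
tcp_rot: [[0.079, 0.863, 0.499], [0.997, -0.068, -0.04], [-0.0, 0.5, -0.866]]
ft_force: [0.1, 6.4, 2.5]
gripper_width: -0.0
```

play_rows([
  [[-0.0005, 0, 0], [0, 0, 0], -1],
  [[-0.001, 0, 0], [0, 0, 0], -1],
  [[-0.0015, 0, 0], [0, 0, 0], -1],
  [[-0.002, 0, 0], [0, 0, 0], -1],
  [[-0.002, 0, 0], [0, 0, 0], -1],
  [[-0.002, 0, 0], [0, 0, 0], -1],
  [[-0.002, 0, 0], [0, 0, 0], -1],
  [[-0.002, 0, 0], [0, 0, 0], -1],
])

```text
t: 17.85
tool_pos: [0.5452, 0.0425, 0.1138]
tcp_rot: [[0.078, 0.863, 0.5], [0.997, -0.068, -0.038], [0.001, 0.501, -0.865]]
ft_force: [-1.5, 15.2, 5.0]
gripper_width: 0.0002
```

Run:
```python
from h import *; import rig
s=rig.state(); print(s["t"],inpress(s["tool_pos"]))
for P,l in (((-88,-68,114),30),((-123,-68,174),30),((-90,-130,220),10),((-51,-138,220),0)): print(plan(s,w(P0,P)[0],rot(l)))
```

```text
17.85 [-87.9 -83.3 113.8]
([0.0153, 0.0, -0.0002], [0.001, -0.002, 0.001])
([0.0154, -0.0002, -0.0696], [0.001, -0.002, 0.001])
([-0.0466, 0.0513, -0.093], [0.35, -0.002, 0.002])
([-0.0547, 0.085, -0.0735], [0.525, -0.002, 0.002])
```

play_rows([
  [[0.005, 0, 0], [0, 0, 0], -1],
  [[0.016, 0, 0], [0, 0, 0], -1],
  [[0.017, 0, -0.035], [0, 0, 0], -1],
  [[0.016, 0, -0.07], [0.05, 0, 0], 0],
  [[-0.005, 0.025, -0.085], [0.2, 0, 0], 0.5],
  [[-0.045, 0.052, -0.093], [0.35, 0, 0], 1],
  [[-0.053, 0.085, -0.074], [0.5, 0, 0], 1],
  [[-0.055, 0.085, -0.074], [0.525, -0.002, 0.002], 1],
])

```text
t: 18.85
tool_pos: [0.5794, -0.0189, 0.2177]
tcp_rot: [[0.083, 0.996, -0.005], [0.997, -0.083, -0.003], [-0.003, -0.004, -1.0]]
ft_force: [-0.4, -0.6, -0.7]
gripper_width: 0.0851
```

Run:
```python
from h import *; import rig
s=rig.state(); c=rig.camera_info("wrist"); im=rig.capture("wrist"); print(s["t"],inpress(s["tool_pos"]),s["gripper_width"],s["ft_force"])
json.dump({k:np.array(v).tolist() for k,v in c.items()},open("w3.json","w"))
cv2.imwrite("pics/w3.png",im[:,:,::-1])
```

```text
18.85 [ -48.9 -141.7  217.7] 0.08514250912727134 [-0.38890735 -0.57408693 -0.72686522]
```

View pics/w3.png

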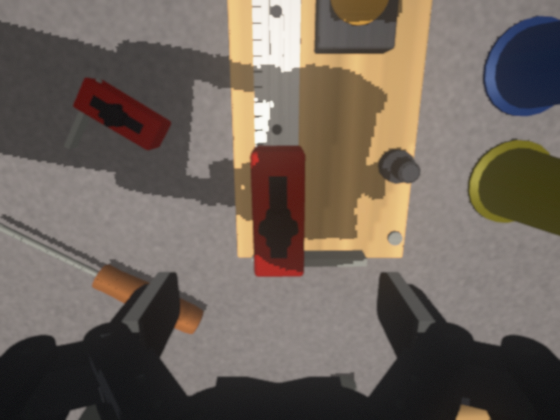

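Run:
```python
from h import *; import rig
c=json.load(open("w3.json"))
Q=[inpress(ray(c,u,.07)) for u in [(251,149),(304,147),(255,276),(304,275)]]; m=np.mean(Q,0); print(Q,m,inpress(ray(c,(278,225),.084)))
s=rig.state()
for P in ((m[0],-139,150),(m[0],-139,112)): print(plan(s,w(P0,P)[0],rot(0)))
```

```text
[array([-67.3, -89.8,  70. ]), array([-33.9, -88.6,  70. ]), array([ -66.9, -178.9,   70. ]), array([ -32.2, -178.1,   70. ])] [ -50.075 -133.85    70.   ] [ -50.3 -135.7   84. ]
([0.0023, 0.0007, 0.0679], [-0.005, 0.003, -0.003])
([0.0024, 0.0009, 0.1059], [-0.005, 0.003, -0.003])
```

play_rows([
  [[0.006, 0, 0.03], [-0.005, 0.003, -0.003], 1],
  [[0.006, 0, 0.06], [-0.005, 0.003, -0.003], 1],
  [[0.006, 0, 0.08], [-0.005, 0.003, -0.003], 1],
  [[0.006, 0, 0.095], [-0.005, 0.003, -0.003], 1],
  [[0.006, 0, 0.104], [-0.005, 0.003, -0.003], 1],
  [[0.006, 0, 0.104], [-0.005, 0.003, -0.003], 0.4],
  [[0.006, 0, 0.104], [-0.005, 0.003, -0.003], 0.2],
  [[0.006, 0, 0.104], [-0.005, 0.003, -0.003], 0],
], grip_force=25)

```text
t: 19.9
tool_pos: [0.5778, -0.0112, 0.1163]
tcp_rot: [[0.078, 0.997, 0.005], [0.997, -0.078, -0.0], [0.0, 0.005, -1.0]]
ft_force: [-0.5, -0.3, 0.3]
gripper_width: 0.0425
```

play_rows([
  [[0, 0, 0.002], [0, 0, 0], -0.05],
  [[0, 0, 0.002], [0, 0, 0], -0.1],
  [[0, 0, 0.002], [0, 0, 0], -0.15],
  [[0, 0, 0.002], [0, 0, 0], -0.2],
  [[0, 0, 0.002], [0, 0, 0], -0.3],
  [[0, 0, 0.002], [0, 0, 0], -0.5],
  [[0, 0, 0.002], [0, 0, 0], -1],
  [[0, 0, 0.002], [0, 0, 0], -1],
], grip_force=25)

```text
t: 20.9
tool_pos: [0.5779, -0.0112, 0.1141]
tcp_rot: [[0.078, 0.997, 0.005], [0.997, -0.078, 0.0], [0.0, 0.005, -1.0]]
ft_force: [5.2, 0.4, 4.8]
gripper_width: 0.0354
```

play_rows([
  [[0, 0.0007, 0], [0, 0, 0], -1],
  [[0, 0.0007, 0], [0, 0, 0], -1],
  [[0, 0.0007, 0], [0, 0, 0], -1],
  [[0, 0.0007, -0.001], [0, 0, 0], -1],
  [[0, 0.0007, -0.002], [0, 0, 0], -1],
  [[0, 0.0007, -0.003], [0, 0, 0], -1],
  [[0, 0.0007, -0.004], [0, 0, 0], -1],
  [[0, 0.0007, -0.004], [0, 0, 0], -1],
], grip_force=60)

```text
t: 21.9
tool_pos: [0.577, -0.011, 0.1169]
tcp_rot: [[0.078, 0.997, 0.001], [0.997, -0.078, 0.001], [0.001, 0.001, -1.0]]
ft_force: [-0.3, -0.7, -3.1]
gripper_width: 0.0351
```

play_rows([
  [[0, 0, -0.0015], [0, 0, 0], -1],
  [[0, 0, -0.003], [0, 0, 0], -1],
  [[0, 0, -0.005], [0, 0, 0], -1],
  [[0, 0, -0.007], [0, 0, 0], -1],
  [[0, 0, -0.009], [0, 0, 0], -1],
  [[0, 0, -0.012], [0, 0, 0], -1],
  [[0, 0, -0.015], [0, 0, 0], -1],
  [[0, 0, -0.018], [0, 0, 0], -1],
])

```text
t: 22.9
tool_pos: [0.5779, -0.0112, 0.1358]
tcp_rot: [[0.078, 0.997, 0.004], [0.997, -0.078, 0.0], [0.001, 0.004, -1.0]]
ft_force: [0.1, 0.1, -2.9]
gripper_width: 0.0351
```

play_rows([
  [[0, 0, -0.025], [0, 0, 0], -1],
  [[0, 0, -0.06], [0, 0, 0], -1],
  [[-0.03, -0.01, -0.09], [0, 0, 0], -1],
  [[-0.075, -0.03, -0.104], [0, 0, 0], -1],
  [[-0.12, -0.05, -0.104], [0, 0, 0], -1],
  [[-0.165, -0.07, -0.104], [0, 0, 0], -1],
  [[-0.21, -0.09, -0.104], [0, 0, 0], -1],
  [[-0.245, -0.105, -0.104], [0, 0, 0], -1],
])

```text
t: 23.9
tool_pos: [0.4525, -0.2488, 0.2393]
tcp_rot: [[0.079, 0.997, 0.004], [0.997, -0.079, -0.0], [0.0, 0.004, -1.0]]
ft_force: [0.3, -0.2, -3.9]
gripper_width: 0.0346
```

Run:
```python
from h import *; import rig
s=rig.state(); c=rig.camera_info("wrist"); im=rig.capture("wrist"); print(s["t"],s["tool_pos"],s["tcp_rot"].round(3).tolist(),s["gripper_width"],s["ft_force"])
json.dump({k:np.array(v).tolist() for k,v in c.items()},open("w4.json","w"))
cv2.imwrite("pics/w4.png",im[:,:,::-1])
```

```text
23.9 [ 0.45253229 -0.24876622  0.23933613] [[0.079, 0.997, 0.004], [0.997, -0.079, -0.0], [0.0, 0.004, -1.0]] 0.03455562872671588 [ 0.3126473  -0.20670035 -3.93992035]
```

View pics/w4.png

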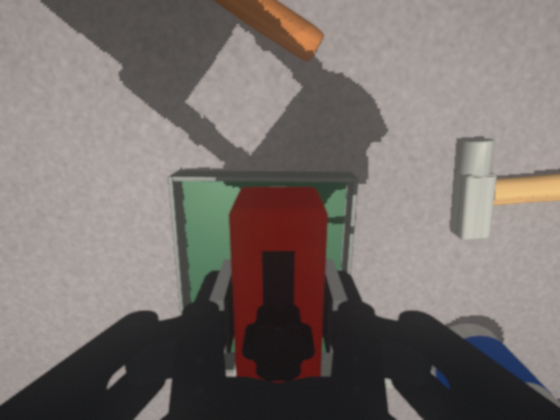

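Run:
```python
from h import *; import rig
c=json.load(open("w4.json")); A,B,C,E=[ray(c,u,.03) for u in ((172,178),(356,180),(182,305),(348,265))]
print(A,B,C,E,np.linalg.norm(B-A)); s=rig.state()
ty=(A-C); ty/=np.linalg.norm(ty); ty2=(B-E)/np.linalg.norm(B-E); print(np.arctan2(-ty[0],ty[1]),np.arctan2(-ty2[0],ty2[1]),np.arctan2(*(B-A)[1::-1]))
yaw=np.arctan2(*(B-A)[1::-1]); y=np.array([-np.sin(yaw),np.cos(yaw),0]); cen=(A+B)/2-.1*y; print("centre",cen)
x=np.array([np.cos(yaw),np.sin(yaw),0])
R0=s["tcp_rot"]
T=cen-.01*x; T[2]=.16; print(T,plan(s,T,R0)); T[2]=.1; print(plan(s,T,R0))
```

```text
[ 0.36630798 -0.22019251  0.03      ] [ 0.51887783 -0.234104    0.03      ] [ 0.35511238 -0.34013224  0.03      ] [ 0.51074812 -0.31152342  0.03      ] 0.15320276562452212
-0.09307390319481441 -0.10462517057161848 -0.09092968071275702
centre [ 0.43351246 -0.32673513  0.03      ]
[ 0.42355378 -0.32582708  0.16      ] ([-0.0753, -0.0216, 0.0797], [0.0, 0.0, 0.0])
([-0.0751, -0.0218, 0.1397], [0.0, 0.0, 0.0])
```

play_rows([
  [[-0.03, -0.008, 0], [0, 0, 0], -1],
  [[-0.06, -0.016, 0.01], [0, 0, 0], -1],
  [[-0.075, -0.022, 0.04], [0, 0, 0], -1],
  [[-0.075, -0.022, 0.075], [0, 0, 0], -1],
  [[-0.075, -0.022, 0.1], [0, 0, 0], -1],
  [[-0.075, -0.022, 0.118], [0, 0, 0], -1],
  [[-0.075, -0.022, 0.128], [0, 0, 0], -1],
  [[-0.075, -0.022, 0.132], [0, 0, 0], -1],
])

```text
t: 24.95
tool_pos: [0.4265, -0.3203, 0.1069]
tcp_rot: [[0.078, 0.997, 0.004], [0.997, -0.078, 0.0], [0.0, 0.004, -1.0]]
ft_force: [-0.0, -0.4, -2.5]
gripper_width: 0.0351
```

play_rows([
  [[0, 0, 0.001], [0, 0, 0], -1],
  [[0, 0, 0.002], [0, 0, 0], -1],
  [[0, 0, 0.003], [0, 0, 0], -1],
  [[0, 0, 0.004], [0, 0, 0], -1],
  [[0, 0, 0.005], [0, 0, 0], -1],
  [[0, 0, 0.006], [0, 0, 0], -1],
  [[0, 0, 0.007], [0, 0, 0], -1],
  [[0, 0, 0.007], [0, 0, 0], -1],
])

```text
t: 25.95
tool_pos: [0.4263, -0.3202, 0.0998]
tcp_rot: [[0.078, 0.997, 0.003], [0.997, -0.078, 0.001], [0.001, 0.003, -1.0]]
ft_force: [0.4, 0.1, -2.7]
gripper_width: 0.0349
```

play_rows([
  [[0, 0, 0.0005], [0, 0, 0], -1],
  [[0, 0, 0.001], [0, 0, 0], -1],
  [[0, 0, 0.0015], [0, 0, 0], -1],
  [[0, 0, 0.002], [0, 0, 0], -1],
  [[0, 0, 0.0025], [0, 0, 0], -1],
  [[0, 0, 0.003], [0, 0, 0], -1],
  [[0, 0, 0.003], [0, 0, 0], -1],
  [[0, 0, 0.003], [0, 0, 0], -1],
])

```text
t: 26.95
tool_pos: [0.4263, -0.3203, 0.0969]
tcp_rot: [[0.078, 0.997, 0.004], [0.997, -0.078, 0.0], [0.001, 0.004, -1.0]]
ft_force: [-0.2, 0.6, -3.0]
gripper_width: 0.0348
```

play_rows([
  [[0, 0, 0.0005], [0, 0, 0], -1],
  [[0, 0, 0.001], [0, 0, 0], -1],
  [[0, 0, 0.0015], [0, 0, 0], -1],
  [[0, 0, 0.002], [0, 0, 0], -1],
  [[0, 0, 0.0025], [0, 0, 0], -1],
  [[0, 0, 0.003], [0, 0, 0], -1],
  [[0, 0, 0.003], [0, 0, 0], -1],
  [[0, 0, 0.003], [0, 0, 0], -1],
])

```text
t: 27.95
tool_pos: [0.4266, -0.3204, 0.0966]
tcp_rot: [[0.078, 0.997, 0.003], [0.997, -0.078, 0.001], [0.001, 0.003, -1.0]]
ft_force: [-7.3, 7.3, 22.1]
gripper_width: 0.035
```

play_rows([
  [[0, 0, -0.0015], [0, 0, 0], -1],
  [[0, 0, -0.0025], [0, 0, 0], -1],
  [[0, 0, -0.0025], [0, 0, 0], -0.15],
  [[0, 0, -0.0025], [0, 0, 0], -0.1],
  [[0, 0, -0.0025], [0, 0, 0], 0],
  [[0, 0, -0.0025], [0, 0, 0], 0.2],
  [[0, 0, -0.0025], [0, 0, 0], 0.4],
  [[0, 0, -0.0025], [0, 0, 0], 0.4],
], grip_force=20)

```text
t: 28.95
tool_pos: [0.4264, -0.3202, 0.0964]
tcp_rot: [[0.078, 0.997, 0.004], [0.997, -0.078, 0.0], [0.001, 0.004, -1.0]]
ft_force: [0.0, -0.1, -0.0]
gripper_width: 0.0597
```

play_rows([
  [[0, 0, -0.005], [0, 0, 0], 0.4],
  [[0, 0, -0.02], [0, 0, 0], 0.4],
  [[0, 0, -0.05], [0, 0, 0], 0.4],
  [[0, 0, -0.09], [0, 0, 0], 0.4],
  [[0, 0, -0.13], [0, 0, 0], 0.4],
  [[-0.03, 0, -0.15], [0, 0, 0], 0.4],
  [[-0.05, 0, -0.15], [0, 0, 0], 0.4],
  [[-0.06, 0, -0.15], [0, 0, 0], 0.4],
])

```text
t: 29.95
tool_pos: [0.4206, -0.3807, 0.2456]
tcp_rot: [[0.079, 0.997, 0.003], [0.997, -0.079, 0.001], [0.002, 0.003, -1.0]]
ft_force: [0.1, 0.3, 0.7]
gripper_width: 0.0601
```

Run:
```python
from h import *; import rig
s=rig.state(); im=rig.capture("wrist"); c=rig.camera_info("wrist"); print(s["t"],s["tool_pos"],s["gripper_width"],s["ft_force"])
im2=rig.capture("scene")
cv2.imwrite("pics/end.png",np.hstack([cv2.resize(im,(400,300)),cv2.resize(im2,(400,300))])[:,:,::-1])
cv2.imwrite("pics/w5.png",im[:,:,::-1])
h=cv2.cvtColor(im,cv2.COLOR_RGB2HSV); m=((h[...,0]<8)|(h[...,0]>173))&(h[...,1]>140)&(h[...,2]>50)
n,l,st,ce=cv2.connectedComponentsWithStats(m.astype(np.uint8))
for i in range(1,n):
    if st[i,4]>200: print(st[i],ce[i],ray(c,ce[i],.05))
```

```text
29.95 [ 0.42061366 -0.38071689  0.24562626] 0.060146893975819626 [0.13908291 0.27964757 0.70712409]
[ 256   71   48  120 3982] [279.14289302 128.05851331] [ 0.42574041 -0.31838863  0.05      ]
```

View pics/end.png

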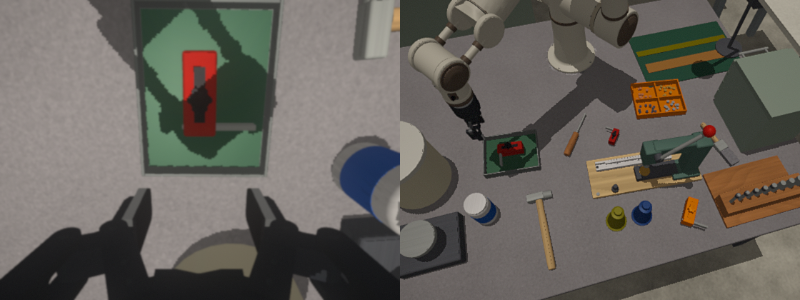

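The gauge rests in the grey tray, the gripper is clear of it, and the other things look unmoved. I'm handing in.

```bash
python3 -c "
from rig import *
print(job_done(), state()['t'])"
```

```text
the job is handed in; nothing more can be done
the job is handed in; nothing more can be done
```

The red gauge is lying in the grey tray and the job is handed in. I gave it at about 30 s of the 70 s allowed; no verdict was reported.

- **Slide:** I pushed the gauge along the track with the closed fingers leaned 30 degrees, at about 1–2.5 N. The reading rose to 15 N when the T-head met the stop screw, and I stopped there. The gauge's middle was then 11–16 mm from track_end, against a limit of 34 mm.
- **Lift:** I gripped the body upright and raised it. It came free at about 3–4 N, roughly its own weight, with no catch under the lips.
- **Tray:** I lowered it until it touched the felt, with one contact peak of about 22 N, then eased off and released it.

**Last checks:** The final pictures show the gauge at rest at about (0.426, -0.318) m. That is within 10 mm of the tray's centre, which I measured at (0.434, -0.327) m. After release the wrist force was about 0, and the other things looked unmoved by eye; I did not measure them.

**Disagreements:**
- The fixed cameras differed by about 5 mm on the press's position and up to 20 mm on the tray's. A wrist picture settled the tray and agreed with the averaged press position.
- The gauge's middle on the track differed by about 5 mm between the wrist camera and the contact estimate.
- The gauge's and knob's tops measured about 3–6 mm lower than the heights given in the text.

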